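Roll the flip timer onto its orange setting

TASK

The next batch is going into the oven: on the green mat, roll the white hexagonal flip timer over so that its orange facet faces straight up, and leave it lying flat and still on the mat, let go. Turn it close to the mat, lifting it by no more than about 5 cm. The grey timer is already set and the small steel bowl is in use: leave both where they are.

Things in the scene. Friction and masses are not known exactly. Their poses are not given: they have to be found in the camera images.
- white_timer_center (a point): Centre of the white flip timer: loose hexagonal prism, about 120 g, 60 mm long, 54 mm across flats, 62 across corners, flat ends that can be pinched from above. Lies on a long facet, so this point is 27 mm above the mat. x axis: along its length; z axis: square out of its orange facet, which starts as an upper sloping one, 60 degrees from up. Other facets: white, small grey window, black dots.
- grey_timer_center (a point): Centre of the grey flip timer, the same shape and size in dark grey, also loose on the mat, its orange facet already facing up. x axis: along its length; z axis: square out of its orange facet. To be left alone.
- mat: The green mat, fixed to the white worktop: 280 mm along its x axis, 400 mm along its y axis, 3 mm thick. Origin: centre of its underside, on the worktop. Both timers stand on its top.
- bowl: Small round steel bowl, loose, 110 mm wide at the rim, 50 mm high, standing beside the mat. Origin: centre of its underside. To be left alone.
Not all that is in view belongs to the job. What is shaped like the part that bears white_timer_center but red is not meant.

How it is judged (in metres and radians):
At the end, for the whole second after the job is handed in: The white timer lies still on the mat on a facet, with its centre at least 10 mm inside the mat's edges, its orange facet facing up within 10 degrees, let go by the robot (angle between white_timer_center's own z axis and vertical below 0.17 rad and height (world z) of white_timer_center between 0.026 and 0.034 m and x of white_timer_center in the frame of mat between -0.13 and 0.13 m and y of white_timer_center in the frame of mat between -0.19 and 0.19 m and linear speed of white_timer below 0.02 m/s); the robot touches nothing.
It fails at once if the white timer was lifted high: its centre more than 100 mm above the worktop (height (world z) of white_timer_center above 0.1 m).
It fails at once if the grey timer was moved by more than 15 mm or tipped (distance of grey_timer_center from where it was at the start of the episode above 0.015 m or angle between grey_timer_center's own z axis and vertical above 0.3 rad).
It fails at once if the bowl was moved by more than 20 mm (distance of bowl from where it was at the start of the episode above 0.02 m).
It also fails if it takes over 38 s, if anything falls off the work surface, if the arm or the gripper's body presses on something with over 40 N, if the wrist force passes 120 N, or if a joint passes its speed limit or range.

ROBOT

A 6-joint arm with a two-finger parallel gripper is mounted at the origin on the work surface. World frame = base frame: x ahead of the robot, y to its left, z up, the work surface at z = 0. Lengths are in mm, angles in rad, forces in N, time in s.
With the tool pointing down it reaches from about 275 to 750 mm from the base axis. Payload 10.2 kg.
Tool frame: the origin (TCP) lies between the finger pads; the fingertips stand ctrl.tips_ahead ahead of it and the grasp point (between the pads) lies 8 mm behind it (ctrl.tips_ahead is the distance from the TCP to the fingertips, in mm); z points along the fingers, y is the direction in which the jaws open and shut (so a half turn about z gives the same grasp; the last joint's range is limited). The gripper opens to 85 mm and grips with 20 to 120 N. Pads are 22 mm wide; open, the fingers measure 114 mm over their backs; the gripper's body (76 mm by 85 mm) begins 54 mm behind the grasp point. The pads swing forward as they close: fully open they stand 13 mm farther back than shut.
Start: joints at [0.902, 0.313, 1.498, -0, 1.331, -0.223], TCP at [226.382, 473.69, 242.294] pointing down, gripper open.
Joint ranges: [-2.94, 2.94], [-0.97, 2.17], [0.19, 2.56], [-1.23, 4.37], [0.02, 3.11], [-2.88, 2.88]. Speed limits (rad/s): [2.39, 2.39, 3.01, 3.14, 3.14, 3.14].

INTERFACE

Orientations are given as a unit quaternion [w, x, y, z].
In Python, from rig import ctrl gives the robot as it stands. The module is installed in compiled form; this text tells all that it offers.
- The arm moves only by the tool move_arm, never from a script. Its argument "motion" is a list of rows, each an object with "offset": the shift along the tool's x, y, z in m, a list of three; "angular": the turn, a rotation vector about the tool's x, y, z in degrees, a list of three; "jaw": the finger opening in m, from 0 to 0.0854. In form: [{"offset": [tx, ty, tz], "angular": [ax, ay, az], "jaw": jaw}, ...]. A call has 1 to 5 rows; each row is the pose to reach, as a shift and turn from the pose commanded when the call began, along the tool's axes at that moment; what a row does not reach only later rows make up. A row lasts 1/8 s, in which the tool goes at most 62.5 mm and 10.7 degrees, less where a joint would pass 70% of its speed; a pose out of reach is approached as far as the arm can. A call with a gripper value outside its range is refused whole. The fingers move at their own pace and stop on an object; "squeeze" is the grip in N (left out, the last holds). Time passes only in rows, so rows that repeat a pose let the fingers close. It gives the time, the measured TCP pose, the force and the opening at its end, in the units of the state.
- ctrl.sense(): the state, without advancing time (a new reading comes with each control period).
- ctrl.capture(name): name is "side" or "top" or "wrist"; returns a dict with "img" (400x640x3 uint8, red, green, blue), "intrinsics" (3x3 intrinsics, pixels), "rvec" (rotation vector, rad) and "tvec" (3), from world to camera coordinates, as OpenCV has them. Camera axes: x right, y down, z forward; pixel columns grow to the right and rows downward; lengths in mm; the calibration is good to about 2 mm. A picture is of the moment at which its call begins. There is no depth.
- ctrl.finish_job(): hands the job in, once; it reports no verdict.
The state is a dict: "time_s": time; "joints": joint angles; "dq": joint speeds; "tau": joint torques, N m; "eef_pos": TCP position; "ee_rot": TCP orientation; "force": force on the tool from outside, world axes, zero at the start; "wrist_torque": the same for the moment, N m; "grip_width": opening from 0.0 (shut) to 1.0 (fully open).
Only numpy, scipy, OpenCV 4.12 (cv2) and the standard library are available. Lean on these libraries where they do the work, as an engineer would, in place of code of your own. Each camera call takes 0.05 s, during which the arm holds its last target. There are 200 camera calls.

## Working session

There is one attempt and no reset: what is moved stays moved. The work goes in short steps, Python scripts to look and compute and a tool call to move; the robot and the scene stay as the last step left them, time stands still between calls to the robot, and variables do not carry over. Pictures are saved under pics/ and viewed, about 8 in all and at most 12, crops included, and the job is handed in when it is done.

Besides the shell and the picture viewer there is one more tool, called after ">>>" by a JSON object that holds its "api" and its "payload", one argument or row to a line. move_arm: Moves the arm, as the interface text tells. Its arguments: {"type":"object","properties":{"motion":{"type":"array","items":{"type":"object","properties":{"offset":{"type":"array","items":{"type":"number"}},"angular":{"type":"array","items":{"type":"number"}},"jaw":{"type":"number"}}}},"squeeze":{"type":"number"}},"required":["motion"]}

```bash
mkdir -p pics; cat > h.py <<'E'
import numpy as np,cv2
from rig import ctrl
def cap(n,f=None):
    c=ctrl.capture(n)
    if f: cv2.imwrite('pics/'+f,c['img'][:,:,::-1])
    return c
def ray(c,uv,z):
    R=cv2.Rodrigues(np.array(c['rvec'],float))[0];t=np.array(c['tvec'],float).ravel()
    o=-R.T@t;d=R.T@np.linalg.inv(c['intrinsics'])@np.array([uv[0],uv[1],1.])
    return o+d*(z-o[2])/d[2]
def proj(c,P):
    return cv2.projectPoints(np.array(P,float).reshape(-1,1,3),np.array(c['rvec'],float),np.array(c['tvec'],float),np.array(c['intrinsics'],float),None)[0].reshape(-1,2)
E
python3 - <<'E'
from h import *
a=cap('top');b=cap('side')
cv2.imwrite('pics/t.png',a['img'][:,:,::-1]);cv2.imwrite('pics/s.png',b['img'][:,:,::-1])
print(ctrl.sense(),ctrl.tips_ahead)
for c in(a,b):
    R=cv2.Rodrigues(np.array(c['rvec'],float))[0];print(-R.T@np.array(c['tvec']).ravel(), R[2])
E
```

```text
{'time_s': 0.1, 'joints': array([ 9.01589577e-01,  3.13375130e-01,  1.49836644e+00,  1.04772444e-05,
        1.33100436e+00, -2.23403225e-01]), 'dq': array([-0.00064606, -0.00032244, -0.00306418, -0.00044796, -0.00057291,
       -0.00086311]), 'tau': array([ 4.65379548e-03, -4.12897074e+01, -2.60140818e+01, -7.15584451e-05,
        3.00109066e-03, -5.72828935e-05]), 'eef_pos': array([226.24097056, 473.50658485, 241.79997003]), 'ee_rot': array([-2.53488224e-04,  2.21061702e-01,  9.75259653e-01, -5.17961610e-04]), 'force': array([-0.2194329 ,  0.22911633,  0.04507542]), 'wrist_torque': array([-0.01187955, -0.02875642, -0.04067107]), 'grip_width': 1.0002019392213355} 11.0
[ 455.5676645  -104.05712985  744.34782846] [ 0.20728331 -0.01379692 -0.97818366]
[ 237.16164189 -575.79824626  648.0718054 ] [ 0.44859175  0.55865178 -0.69761997]
```

View pics/t.png

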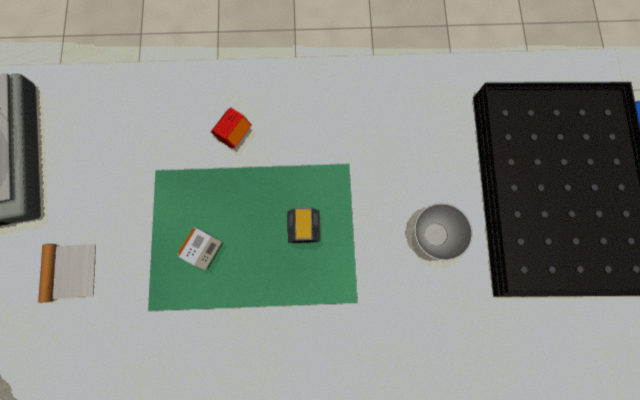

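View pics/s.png

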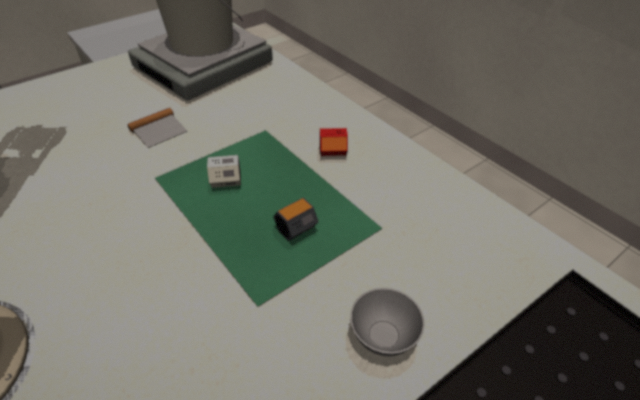

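```bash
python3 - <<'E'
from h import *
a=cap('top');b=cap('side')
A=cv2.resize(a['img'][210:290,160:260],None,fx=6,fy=6,interpolation=cv2.INTER_CUBIC)
B=cv2.resize(b['img'][140:200,190:260],None,fx=6,fy=6,interpolation=cv2.INTER_CUBIC)
o=np.zeros((480+0,600,3),np.uint8);o[:]=A
cv2.imwrite('pics/c.png',o[:,:,::-1])
def big(m):
    cs,_=cv2.findContours(m.astype(np.uint8),0,2);return sorted(cs,key=cv2.contourArea)[::-1]
I=a['img'].astype(int);r,g,bl=I[...,0],I[...,1],I[...,2]
gm=cv2.morphologyEx(((g>r+25)&(g>bl+10)).astype(np.uint8),cv2.MORPH_CLOSE,np.ones((3,3)))
m=big(gm)[0];q=cv2.approxPolyDP(m,6,True).reshape(-1,2);print('mat',[ray(a,p,3)[:2].round() for p in q])
roi=np.zeros(r.shape,bool);roi[220:280,170:235]=1
ob=big(roi&~(g>r+15))[0]
rc=cv2.minAreaRect(ob);print('obj',rc,[ray(a,p,40)[:2].round() for p in cv2.boxPoints(rc)])
oc=big(roi&(r>150)&(bl<90)&(r>g+50))[0];ro=cv2.minAreaRect(oc);print('or',ro,[ray(a,p,43)[:2].round(1) for p in cv2.boxPoints(ro)])
roi[:]=0;roi[195:255,275:335]=1
ob=big(roi&~(g>r+15))[0]
rc=cv2.minAreaRect(ob);print('grey',rc,[ray(a,p,30)[:2].round() for p in cv2.boxPoints(rc)])
E
```

```text
mat [array([ 697., -187.]), array([695., 210.]), array([419., 209.]), array([ 420., -188.])]
obj ((198.76467895507812, 248.0587921142578), (32.92772674560547, 34.29971694946289), 30.963756561279297) [array([520., 147.]), array([574., 116.]), array([540.,  62.]), array([487.,  94.])]
or ((186.33261108398438, 241.89700317382812), (0.8516584038734436, 25.54975128173828), 31.607500076293945) [array([522.4, 139.8]), array([562.3, 116.4]), array([561.4, 115. ]), array([521.5, 138.5])]
grey ((303.5, 225.0), (34.0, 31.0), 90.0) [array([603., -63.]), array([ 601., -123.]), array([ 535., -120.]), array([537., -61.])]
```

View pics/c.png

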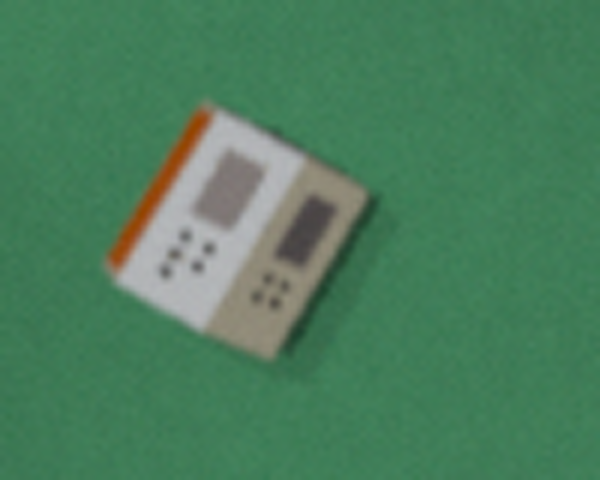

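The top view crop shows the white timer's top facet, with corners near crop pixels (212,108), (305,157), (207,332) and (115,272). The orange strip lies along its left edge, facing world +y/+x. I'll work out the centre and axis, then the first move.

```bash
cat >> h.py <<'E'
from scipy.spatial.transform import Rotation as Ro
def tool(yaw,tilt):
    # y tool along (cos yaw, sin yaw); z down, tilted so gripper top leans by tilt toward +h
    y=np.array([np.cos(yaw),np.sin(yaw),0]);z=np.array([0,0,-1.]);x=np.cross(y,z)
    R=Ro.from_matrix(np.c_[x,y,z])
    h=np.array([.49,.87,0]);ax=np.cross([0,0,1.],h);ax/=np.linalg.norm(ax)
    ax=y*np.sign(y@ax)
    return Ro.from_rotvec(ax*tilt)*R
def go(p,R):
    s=ctrl.sense();w=s['ee_rot'];R0=Ro.from_quat([w[1],w[2],w[3],w[0]])
    print('offset',(R0.inv().apply(np.array(p)-s['eef_pos'])/1000).round(4),'ang',np.degrees((R0.inv()*R).as_rotvec()).round(1))
E
python3 - <<'E'
from h import *
a=cap('top')
q=(np.array([(212,108),(305,157),(207,332),(115,272)])+.5)/6-.5+[160,210]
P=np.array([ray(a,p,57)[:2] for p in q]);print(P.round(1),P.mean(0))
print('len',np.linalg.norm(P[0]-P[3]),np.linalg.norm(P[1]-P[2]),'wid',np.linalg.norm(P[0]-P[1]),np.linalg.norm(P[2]-P[3]))
d=P[3]-P[0]+P[2]-P[1];ya=np.arctan2(d[1],d[0]);print('yaw',np.degrees(ya))
c=P.mean(0)
for y in(ya,ya-np.pi):
  R=tool(y,np.radians(30)); z=R.as_matrix()[:,2]
  print(z); go(np.array([*c,30])-z*150,R); go(np.array([*c,30])-z*150,tool(y,0))
E
```

```text
[[566.  108. ]
 [549.9  79.1]
 [497.9 107.4]
 [516.8 135.8]] [532.65639471 107.58318637]
len 56.49637574914906 59.21883407260604 wid 33.07315827627232 34.10419359247707
yaw 151.05604074035972
[-0.24197696 -0.43754674 -0.8660254 ]
offset [-0.4387 -0.1232  0.0821] ang [ 22.6  24.  -84.5]
offset [-0.4387 -0.1232  0.0821] ang [ -0.   -0.  -86.6]
[-0.24197696 -0.43754674 -0.8660254 ]
offset [-0.4387 -0.1232  0.0821] ang [ 24.4 -23.   91.1]
offset [-0.4387 -0.1232  0.0821] ang [-0.   0.  93.4]
```

>>> {"api": "move_arm", "payload": {
  "motion": [
    {"offset":[-0.439,-0.123,0.082],"angular":[24.4,-23,91.1],"jaw":0.085},
    {"offset":[-0.439,-0.123,0.082],"angular":[24.4,-23,91.1],"jaw":0.085},
    {"offset":[-0.439,-0.123,0.082],"angular":[24.4,-23,91.1],"jaw":0.085},
    {"offset":[-0.439,-0.123,0.082],"angular":[24.4,-23,91.1],"jaw":0.085},
    {"offset":[-0.439,-0.123,0.082],"angular":[24.4,-23,91.1],"jaw":0.085}
  ],
  "squeeze": 40
}}

```text
time_s: 0.88
eef_pos: [459.1, 269.7, 186.7]
ee_rot: [0.08, 0.613, 0.774, -0.135]
force: [0.0, 0.6, -0.1]
grip_width: 0.995
```

```bash
cat >> h.py <<'E'
C=np.array([532.7,107.6]);YA=np.radians(151.06)-np.pi
def at(back,tilt,z=30,c=C):
    R=tool(YA,np.radians(tilt));k=R.as_matrix()[:,2];go(np.array([*c,z])-k*back,R)
E
python3 - <<'E'
from h import *
s=ctrl.sense();print(s['joints'],s['eef_pos']);at(150,30)
E
```

```text
[ 0.43246042  0.4949706   1.41369275 -0.26768903  1.4123287   0.26689435] [459.05729269 269.71586656 186.69461626]
offset [-0.1077  0.0892  0.0505] ang [ 10.8 -10.2  40.3]
```

>>> {"api": "move_arm", "payload": {
  "motion": [
    {"offset":[-0.108,0.089,0.05],"angular":[10.8,-10.2,40.3],"jaw":0.085},
    {"offset":[-0.108,0.089,0.05],"angular":[10.8,-10.2,40.3],"jaw":0.085},
    {"offset":[-0.108,0.089,0.05],"angular":[10.8,-10.2,40.3],"jaw":0.085},
    {"offset":[-0.108,0.089,0.05],"angular":[10.8,-10.2,40.3],"jaw":0.085},
    {"offset":[-0.108,0.089,0.05],"angular":[10.8,-10.2,40.3],"jaw":0.085}
  ]
}}

```text
time_s: 1.5
eef_pos: [568.4, 175.0, 159.4]
ee_rot: [0.131, 0.83, 0.494, -0.223]
force: [0.1, 0.1, 0.3]
grip_width: 0.995
```

```bash
python3 - <<'E'
from h import *
s=ctrl.sense();print(s['joints'],s['eef_pos']);at(150,30)
c=cap('wrist')
# predicted prism corners
e=np.array([np.cos(YA),np.sin(YA),0]);h=np.array([-e[1],e[0],0]);u=np.array([0,0,1.])
im=c['img'].copy()
cv2.imwrite('pics/w0.png',im[:,:,::-1])
for s in(-1,1):
  for f in(-1,1):
    p=proj(c,np.array([*C,30])+e*30*s+h*15.6*f+u*27)[0];print(s,f,p.round(1));cv2.circle(im,tuple(int(v) for v in p.round()),3,(255,0,255),1)
cv2.imwrite('pics/w.png',im[:,:,::-1])
E
```

```text
[ 0.25237892  0.77037492  1.07461019 -0.37371017  1.66595721  0.78403789] [568.40257205 174.99485787 159.43720754]
offset [-0.0013  0.0014  0.0002] ang [ 0.1 -0.   0.4]
-1 -1 [289.9 222.1]
-1 1 [287.6 199.6]
1 -1 [354.2 222.5]
1 1 [357.5 200. ]
```

View pics/w.png

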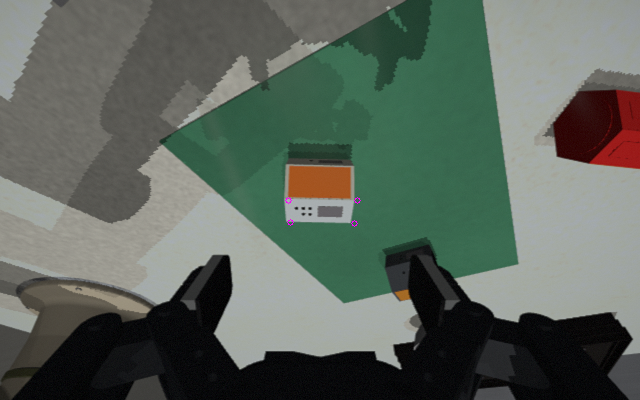

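The wrist view agrees with the prediction to about 3 px. The timer sits at columns 285–355, rows 165–223, with the orange facet facing the gripper side, so it lies about 2.5 mm toward −e. I'll correct for that and descend.

```bash
sed -i 's/^C=.*;YA/C=np.array([530.5,108.8]);YA/' h.py; python3 - <<'E'
from h import *
at(-4,30)
E
```

```text
offset [-0.0014 -0.0011  0.1547] ang [ 0.1 -0.1  0.6]
```

>>> {"api": "move_arm", "payload": {
  "motion": [
    {"offset":[-0.001,-0.001,0.05],"angular":[0,0,0.5],"jaw":0.085},
    {"offset":[-0.001,-0.001,0.09],"angular":[0,0,0.5],"jaw":0.085},
    {"offset":[-0.001,-0.001,0.12],"angular":[0,0,0.5],"jaw":0.085},
    {"offset":[-0.001,-0.001,0.142],"angular":[0,0,0.5],"jaw":0.085},
    {"offset":[-0.001,-0.001,0.154],"angular":[0,0,0.5],"jaw":0.085}
  ]
}}

```text
time_s: 2.17
eef_pos: [529.3, 107.5, 27.3]
ee_rot: [0.132, 0.832, 0.491, -0.222]
force: [0.3, 1.5, 0.3]
grip_width: 0.999
```

```bash
python3 - <<'E'
from h import *
at(-4,30)
c=cap('side');a=cap('top');w=cap('wrist')
o=np.hstack([cv2.resize(c['img'][100:220,150:290],(400,343)),cv2.resize(a['img'][180:300,130:270],(400,343))])
cv2.imwrite('pics/g.png',o[:,:,::-1])
E
```

```text
offset [0.0002 0.0004 0.0008] ang [ 0.1 -0.1  0. ]
```

View pics/g.png

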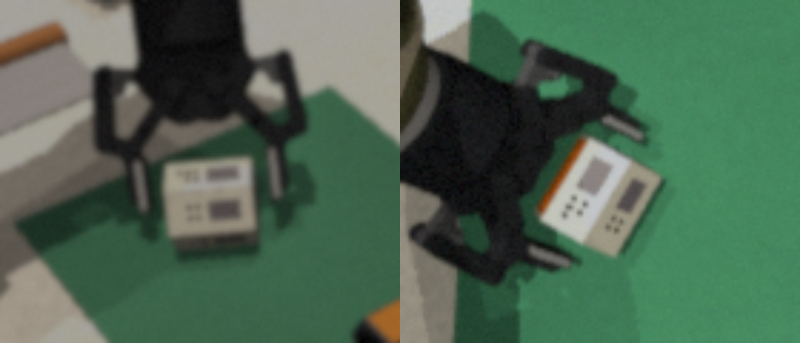

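The fingers straddle the timer evenly in both views, with a pad beside each flat end. Closing the jaws.

>>> {"api": "move_arm", "payload": {
  "motion": [
    {"offset":[0,0,0],"angular":[0,0,0],"jaw":0.05},
    {"offset":[0,0,0],"angular":[0,0,0],"jaw":0.05},
    {"offset":[0,0,0],"angular":[0,0,0],"jaw":0.05},
    {"offset":[0,0,0],"angular":[0,0,0],"jaw":0.05},
    {"offset":[0,0,0],"angular":[0,0,0],"jaw":0.05}
  ],
  "squeeze": 40
}}

```text
time_s: 2.95
eef_pos: [530.5, 107.9, 28.5]
ee_rot: [0.133, 0.833, 0.49, -0.221]
force: [0.6, 3.1, 6.2]
grip_width: 0.698
```

```bash
python3 - <<'E'
from h import *
s=ctrl.sense();k=Ro.from_quat(np.roll(s['ee_rot'],-1)).as_matrix();print(k.round(3))
for t in(30,15,0,-15,-30): at(-4,t,30+25)
E
```

```text
[[ 0.422  0.875 -0.238]
 [ 0.757 -0.485 -0.437]
 [-0.498  0.004 -0.867]]
offset [-0.0125 -0.0004 -0.0193] ang [ 0.2 -0.1 -0.2]
offset [-0.0115 -0.0004 -0.0195] ang [ 0.2 14.9 -0.2]
offset [-0.0105 -0.0004 -0.0199] ang [ 0.2 29.9 -0.1]
offset [-0.0097 -0.0004 -0.0205] ang [ 0.2 44.9 -0.1]
offset [-0.0091 -0.0004 -0.0213] ang [ 0.3 59.9 -0.1]
```

Gripped: the opening is 59.6 mm, which matches the 60 mm length. Now I'll lift 25 mm and roll 60°.

>>> {"api": "move_arm", "payload": {
  "motion": [
    {"offset":[-0.007,0,-0.011],"angular":[0,0,0],"jaw":0.05},
    {"offset":[-0.0125,0,-0.0195],"angular":[0,0,0],"jaw":0.05},
    {"offset":[-0.012,0,-0.0195],"angular":[0,8,0],"jaw":0.05},
    {"offset":[-0.0115,0,-0.0195],"angular":[0,16,0],"jaw":0.05},
    {"offset":[-0.011,0,-0.02],"angular":[0,24,0],"jaw":0.05}
  ]
}}

```text
time_s: 3.58
eef_pos: [530.3, 108.0, 51.3]
ee_rot: [0.027, 0.861, 0.507, -0.041]
force: [-0.1, 0.2, -1.4]
grip_width: 0.699
```

```bash
python3 - <<'E'
from h import *
print(ctrl.sense()['grip_width'])
for t in(0,-15,-30): at(-4,t,30+25)
E
```

```text
0.6986917321087863
offset [ 0.0008 -0.0003  0.0002] ang [ 0.3  5.7 -0.1]
offset [ 0.0019 -0.0003 -0.    ] ang [ 0.3 20.7 -0.1]
offset [ 0.0028 -0.0003 -0.0005] ang [ 0.3 35.7 -0. ]
```

>>> {"api": "move_arm", "payload": {
  "motion": [
    {"offset":[0.001,0,0],"angular":[0,8,0],"jaw":0.05},
    {"offset":[0.0015,0,0],"angular":[0,16,0],"jaw":0.05},
    {"offset":[0.002,0,0],"angular":[0,24,0],"jaw":0.05},
    {"offset":[0.0028,0,-0.0005],"angular":[0,32,0],"jaw":0.05},
    {"offset":[0.0028,0,-0.0005],"angular":[0,35.8,0],"jaw":0.05}
  ]
}}

```text
time_s: 4.2
eef_pos: [531.4, 109.8, 51.1]
ee_rot: [-0.13, 0.832, 0.49, 0.224]
force: [-0.1, -0.1, -1.4]
grip_width: 0.7
```

```bash
python3 - <<'E'
from h import *
print(ctrl.sense()['grip_width'])
at(-4,-30,55); at(-4,-30,31)
c=cap('side');a=cap('top')
o=np.hstack([cv2.resize(c['img'][100:220,150:290],(400,343)),cv2.resize(a['img'][180:300,130:270],(400,343))])
cv2.imwrite('pics/g2.png',o[:,:,::-1])
E
```

```text
0.6997734907084299
offset [ 0.0008 -0.0003  0.    ] ang [ 0.3 -0.1 -0. ]
offset [-0.0112 -0.0004  0.0208] ang [ 0.3 -0.1 -0. ]
```

View pics/g2.png

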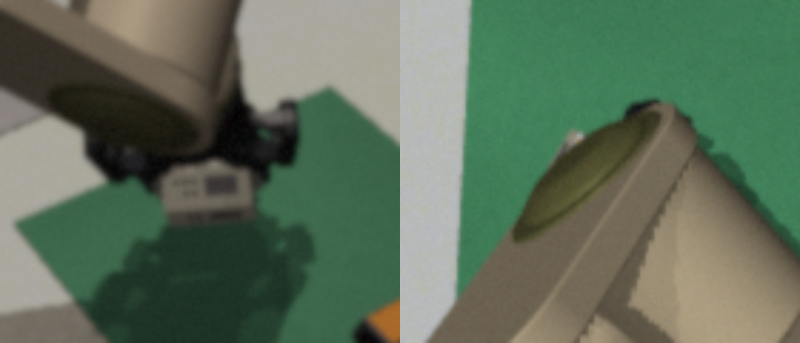

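The side view shows the timer rolled one facet, lifted and still held. The arm hides it in the top view. Lowering gently.

>>> {"api": "move_arm", "payload": {
  "motion": [
    {"offset":[-0.005,0,0.0085],"angular":[0,0,0],"jaw":0.05},
    {"offset":[-0.0085,0,0.015],"angular":[0,0,0],"jaw":0.05},
    {"offset":[-0.01,0,0.018],"angular":[0,0,0],"jaw":0.05},
    {"offset":[-0.011,0,0.0195],"angular":[0,0,0],"jaw":0.05},
    {"offset":[-0.011,0,0.0195],"angular":[0,0,0],"jaw":0.05}
  ]
}}

```text
time_s: 4.92
eef_pos: [531.8, 111.2, 29.2]
ee_rot: [-0.13, 0.832, 0.491, 0.223]
force: [-5.3, 1.0, 11.8]
grip_width: 0.701
```

```bash
python3 - <<'E'
from h import *
print(ctrl.sense()['force'])
at(-4,-30,30)
c=cap('side')
o=cv2.resize(c['img'][130:220,170:270],(600,540))
cv2.imwrite('pics/g3.png',o[:,:,::-1])
E
```

```text
[-5.28504703  1.04351717 11.84597702]
offset [-0.0019  0.      0.0019] ang [0.2 0.  0.1]
```

View pics/g3.png

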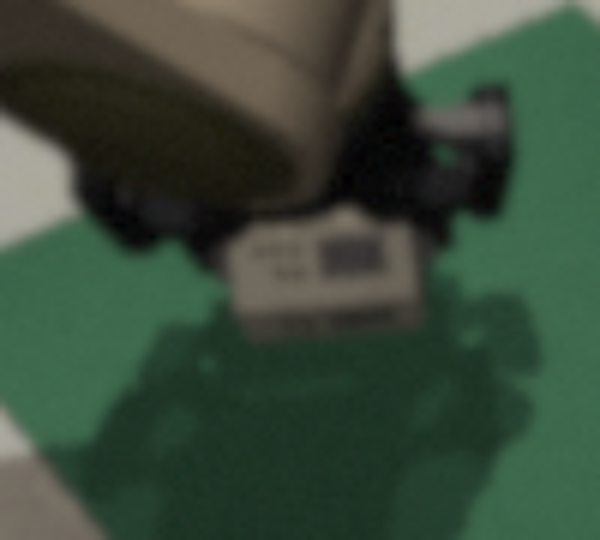

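The timer is on the mat, with 12 N upward contact force. Opening the jaws.

>>> {"api": "move_arm", "payload": {
  "motion": [
    {"offset":[0,0,0],"angular":[0,0,0],"jaw":0.07},
    {"offset":[0,0,0],"angular":[0,0,0],"jaw":0.085},
    {"offset":[0,0,0],"angular":[0,0,0],"jaw":0.085},
    {"offset":[0,0,0],"angular":[0,0,0],"jaw":0.085},
    {"offset":[0,0,0],"angular":[0,0,0],"jaw":0.085}
  ]
}}

```text
time_s: 5.6
eef_pos: [531.6, 110.5, 28.1]
ee_rot: [-0.13, 0.832, 0.49, 0.223]
force: [0.6, 0.2, -0.2]
grip_width: 0.997
```

>>> {"api": "move_arm", "payload": {
  "motion": [
    {"offset":[0,0,-0.015],"angular":[0,0,0],"jaw":0.085},
    {"offset":[0,0,-0.04],"angular":[0,0,0],"jaw":0.085},
    {"offset":[0,0,-0.08],"angular":[0,0,0],"jaw":0.085},
    {"offset":[0,0,-0.13],"angular":[0,0,0],"jaw":0.085},
    {"offset":[0,0,-0.18],"angular":[0,0,0],"jaw":0.085}
  ]
}}

```text
time_s: 6.22
eef_pos: [486.8, 31.3, 186.3]
ee_rot: [-0.129, 0.833, 0.49, 0.223]
force: [1.2, -1.1, -0.4]
grip_width: 0.993
```

```bash
python3 - <<'E'
from h import *
s=ctrl.sense();print(s['eef_pos'],s['grip_width'],s['force'])
c=cap('side');w=cap('wrist')
o=np.hstack([cv2.resize(c['img'][100:260,150:330],(400,356)),cv2.resize(w['img'],(400,356))])
cv2.imwrite('pics/g4.png',o[:,:,::-1])
E
```

```text
[486.76664762  31.34444112 186.28451099] 0.9934052805546733 [ 1.22933173 -1.06151871 -0.38104186]
```

View pics/g4.png

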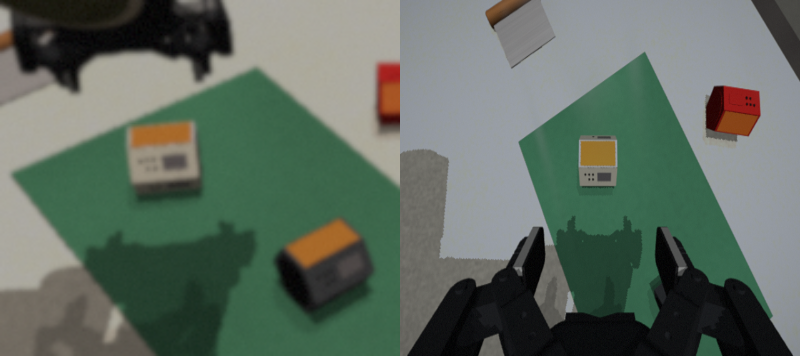

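Orange faces up and the timer lies flat on the mat. I'll run a quick numeric check for height, margin and stillness, then hand in.

>>> {"api": "move_arm", "payload": {
  "motion": [
    {"offset":[0,0,-0.03],"angular":[0,0,0],"jaw":0.085},
    {"offset":[0,0,-0.03],"angular":[0,0,0],"jaw":0.085},
    {"offset":[0,0,-0.03],"angular":[0,0,0],"jaw":0.085},
    {"offset":[0,0,-0.03],"angular":[0,0,0],"jaw":0.085}
  ]
}}

```text
time_s: 6.82
eef_pos: [480.1, 19.8, 209.4]
ee_rot: [-0.13, 0.832, 0.49, 0.222]
force: [-0.2, -0.1, -0.3]
grip_width: 0.998
```

```bash
python3 - <<'E'
from h import *
def oran(c,roi):
    I=c['img'].astype(int);m=(I[...,0]>130)&(I[...,0]-I[...,2]>60)&(I[...,0]>I[...,1]+25);k=np.zeros_like(m);r0,r1,c0,c1=roi;k[r0:r1,c0:c1]=1
    cs=cv2.findContours((m&k).astype(np.uint8),0,2)[0];b=max(cs,key=cv2.contourArea);M=cv2.moments(b);r=cv2.minAreaRect(b)
    return (M['m10']/M['m00'],M['m01']/M['m00']),r
s=cap('side');w=cap('wrist')
for n,c,roi in(('side',s,(140,185,195,255)),('wrist',w,(140,215,430,520)),('side2',cap('side'),(140,185,195,255)),('greytop',cap('top'),(195,255,275,335))):
    p,r=oran(c,roi);print(n,np.round(p,2),ray(c,p,57).round(1),[ray(c,q,57)[:2].round() for q in cv2.boxPoints(r)])
E
```

```text
side [221.93 160.25] [531.6 109.4  57. ] [array([515., 135.]), array([561., 109.]), array([548.,  83.]), array([503., 109.])]
wrist [511.71 141.47] [721.8  36.7  57. ] [array([714.,  43.]), array([730.,  34.]), array([727.,  31.]), array([711.,  39.])]
side2 [222.06 160.26] [531.8 109.2  57. ] [array([515., 135.]), array([561., 109.]), array([548.,  84.]), array([503., 109.])]
greytop [303.02 223.18] [567.5 -91.5  57. ] [array([595., -79.]), array([ 594., -105.]), array([ 541., -104.]), array([542., -78.])]
```

```bash
python3 -c "
from rig import ctrl
print(ctrl.finish_job())"
```

```text
the job is handed in; nothing more can be done
None
```

The white timer now lies flat on the mat, let go, with its orange facet up. I pinched it by its flat ends, lifted it about 25 mm, rolled it 60°, set it down and backed the arm clear. I handed the job in at about 7 s of the 38 s allowed.

**Position:** from the side view, the orange facet's centre is at (531.7, 109.3) mm, taken at 57 mm, the facet's expected height. That is within about 2 mm of where the timer started and well inside the mat's edges. A second side picture moments later agreed to 0.2 mm, so the timer was still.

**Other objects:** the grey timer's orange facet was still up in the last pictures, with its centre at (567.5, −91.5) mm and no visible shift. I did not measure the bowl again, but the arm never went near it.

**Checks that failed or were not made:**
- **Wrist camera:** the last wrist-camera measurement looked at the wrong patch of the picture and gave a meaningless point. I ignored it and did not repeat it, so the 57 mm height was assumed, not confirmed from a second view.
- **Facet angle:** I judged it by eye from the side and wrist pictures and did not measure it.

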